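Clear and crack open the counter bin

TASK

A flat tub has been left on the lid of the counter bin: take it off and stack it squarely on the matching tub that stands on the counter. Then pull the bin's lid up by its bar handle until its sticky gasket lets go, without letting the lid fly open, and keep holding it slightly open, with a gap of about 4 cm at its front edge. Finish while still holding the lid still by its handle; the tubs stay neatly stacked and the other things on the counter are left alone.

Things in the scene. Friction and masses are not known exactly. Their poses are not given: they have to be found in the camera images.
- bin: White plastic counter bin fixed to the counter, 220 (x) x 250 (y) x 140 mm high, closed by a grey lid. Origin: centre of its underside on the counter; its x axis points from its front (handle side, towards the robot) to its back (hinge side), z up.
- lid (a joint): Lid angle (rad): 0 shut, grows as the front edge rises; 220 mm from hinge to front edge, so a 40 mm gap is 0.18. Grey plate 220 x 250 x 12 mm, 0.4 kg, top 152 mm above the counter when shut. To start it takes about 11 to 15 N up at the bar; the gasket lets go once the front edge is up 9 mm, then 2 to 3 N (weight) remain; let go, it falls shut and seals again.
- lid_bar (a point): Centre of the lid's handle, moves with the lid: a round steel bar 12 mm thick and 110 mm long, parallel to the bin's y axis, on two posts near the lid's front edge. Bar centre 45 mm above the lid's top (197 mm above the counter when shut), 190 mm in front of the hinge axis. Axes as the bin's when shut.
- lid_hinge (a point): Point on the lid's hinge axis, midway along it: at the bin's back rim, 140 mm above the counter, 110 mm behind the bin's centre. The axis runs along the bin's y; the lid opens by turning positively about +y.
- tub_a_mid (a point): Flat closed white tub, 60 (x) x 120 (y) x 34 mm high, 0.15 to 0.25 kg, lying at the start on the bin's lid behind the handle. Point: its centre, 17 mm above its underside; z up.
- tub_b_mid (a point): Matching flat tub, same size, standing loose on the counter beside the bin. Point: its centre, 17 mm above its underside; x along its 60 mm side, y along its 120 mm side, z up.
- jar: Lidded jar, 72 mm across, 110 mm high, at the far side of the counter. Origin: centre of its underside; a bystander, leave it alone.
- scoop: Aluminium scoop with a 100 x 70 mm pan and a 100 mm handle, lying at the robot's right. Origin: on the counter where handle and pan meet, pan to +x, handle to -x; a bystander, leave it alone.
Mind the look-alikes: they are no part of the job. Leave any yellow look-alike of the part that bears tub_a_mid alone.

How it is judged:
By the outcome, as a careful person would: the job done as asked, in the order asked, and still so for the second after the job is handed in, while the arm keeps its last pose, push and grip.
It also fails if it takes over 48 s, if anything falls off the work surface, if the arm or the gripper's body presses on something with over 40 N, if the wrist force passes 120 N, or if a joint passes its speed limit or range.

ROBOT

A 6-joint arm with a two-finger parallel gripper is mounted at the origin on the work surface. World frame = base frame: x ahead of the robot, y to its left, z up, the work surface at z = 0. Lengths are in mm, angles in rad, forces in N, time in s.
With the tool pointing down it reaches from about 275 to 850 mm from the base axis. Payload 19 kg.
Tool frame: the origin (TCP) lies midway between the tips of the shut fingers; the grasp point (between the pads) lies 19 mm behind it; x points along the fingers, y is the direction in which the jaws open and shut, and the axes are right-handed (so a half turn about x gives the same grasp; the last joint's range is limited). The gripper opens to 85 mm and grips with 20 to 120 N. Pads are 22 mm wide; open, the fingers measure 114 mm over their backs; the gripper's body (76 mm by 85 mm) begins 54 mm behind the grasp point. The pads swing forward as they close: fully open they stand 13 mm farther back than shut.
Start: joints at [-1.313, 0.15, 1.437, -0, 1.554, -0.134], TCP at [219.537, -531.407, 231.267] pointing down, gripper open.
Joint ranges: [-2.8, 2.8], [-0.68, 2.1], [0.12, 2.68], [-1.39, 4.53], [0.16, 2.79], [-2.81, 2.81]. Speed limits (rad/s): [1.89, 1.89, 2.22, 3.01, 3.01, 3.01].

INTERFACE

Orientations are given as a 3x3 rotation matrix whose columns are the frame's x, y, z axes.
In Python, from rig import env gives the robot as it stands.
- The arm moves only by the shell command python3 -m creep 'ROWS'. ROWS is JSON, a list of rows, each an object of numbers: "dx", "dy", "dz": the shift along the tool's x, y, z in units of 25 mm (1.0 is 25 mm); "wx", "wy", "wz": the turn, a rotation vector about the tool's x, y, z in units of 5 degrees (1.0 is 5 degrees); "claw": the opening in per cent of the stroke, from 0 (shut) to 100 (fully open). In form: [{"dx": .., "dy": .., "dz": .., "wx": .., "wy": .., "wz": .., "claw": ..}, ...]. A call has 1 to 5 rows; each row is the pose to reach, as a shift and turn from the pose commanded when the call began, along the tool's axes at that moment; what a row does not reach only later rows make up. A row lasts 1/12 s, in which the tool goes at most 41.7 mm and 7.16 degrees, less where a joint would pass 70% of its speed; a pose out of reach is approached as far as the arm can. A call with a gripper value outside its range is refused whole. The fingers move at their own pace and stop on an object; the grip force is fixed at half the most. Time passes only in rows, so rows that repeat a pose let the fingers close. It gives the time, the measured TCP pose, the force and the opening at its end, in the units of the state.
- env.observe(): the state, without advancing time (a new reading comes with each control period).
- env.grab_frame(name): name is "scene" or "side" or "wrist"; returns a dict with "image" (384x512x3 uint8, red, green, blue), "depth" (384x512 float32, mm along the optical axis (not along the pixel's ray), 0 where there is no reading), "camera_matrix" (3x3 intrinsics, pixels), "rvec" (rotation vector, rad) and "tvec" (3), from world to camera coordinates, as OpenCV has them; the wrist camera has in their place "tool_from_camera" (4x4, takes a point from camera to tool coordinates, whose origin is the TCP and whose axes are the tool frame's). Camera axes: x right, y down, z forward; pixel columns grow to the right and rows downward; lengths in mm; the calibration is good to about 2 mm. A picture is of the moment at which its call begins: read the wrist's pose just before it.
- env.hand_in(): hands the job in, once; it reports no verdict.
The state is a dict: "time_s": time; "qpos": joint angles; "qvel": joint speeds; "tau": joint torques, N m; "eef_pos": TCP position; "orientation": TCP orientation; "contact_force": force on the tool from outside, world axes, zero at the start; "ft_torque": the same for the moment, N m; "gripper_width": opening from 0.0 (shut) to 1.0 (fully open).
Only numpy, scipy, OpenCV 4.12 (cv2) and the standard library are available. Lean on these libraries where they do the work, as an engineer would, in place of code of your own. Each camera call takes 0.05 s, during which the arm holds its last target. There are 200 camera calls.

## Working session

There is one attempt and no reset: what is moved stays moved. The work goes in short steps, Python scripts to look and compute and a shell command to move; the robot and the scene stay as the last step left them, time stands still between calls to the robot, and variables do not carry over. Pictures are saved under pics/ and viewed, about 8 in all and at most 12, crops included, and the job is handed in when it is done.

```bash
ls; mkdir -p pics; cat > h.py <<'E'
import numpy as np, cv2
from rig import env
def save(f,name): cv2.imwrite('pics/'+name,f['image'][:,:,::-1])
def cloud(f):
    K=f['camera_matrix'];d=f['depth'];v,u=np.indices(d.shape)
    P=np.stack([(u-K[0,2])/K[0,0]*d,(v-K[1,2])/K[1,1]*d,d],-1)
    if 'tool_from_camera' in f:
        T=f['tool_from_camera'];s=env.observe();Q=P@T[:3,:3].T+T[:3,3]
        return Q@np.array(s['orientation']).T+np.array(s['eef_pos'])
    R=cv2.Rodrigues(np.array(f['rvec'],float))[0];return (P-np.array(f['tvec']).ravel())@R
E
python3 - <<'E'
from h import *
s=env.observe();print(s)
a=env.grab_frame('scene');b=env.grab_frame('side')
np.savez('f0.npz',pa=cloud(a),pb=cloud(b),ia=a['image'],ib=b['image'],da=a['depth'],db=b['depth'])
im=np.hstack([a['image'],b['image']])[:,:,::-1]
cv2.imwrite('pics/s0.png',cv2.resize(a['image'][:,:,::-1],(800,600)));cv2.imwrite('pics/d0.png',cv2.resize(b['image'][:,:,::-1],(800,600)))
for f in(a,b):
    R=cv2.Rodrigues(np.array(f['rvec'],float))[0];print(-R.T@np.array(f['tvec']).ravel(),R[2],f['camera_matrix'][0,0])
E
```

```text
pics
{'time_s': 0.0, 'qpos': array([-1.31299264e+00,  1.50986528e-01,  1.43801198e+00,  7.31386865e-06,
        1.55382846e+00, -1.33995630e-01]), 'qvel': array([-1.61165477e-03, -7.87301482e-04, -3.91041574e-04, -1.06594893e-03,
        8.88981013e-05,  3.81069316e-04]), 'tau': array([-1.38487223e-03, -7.13061333e+01, -5.70872247e+01, -3.14735307e-04,
        8.96207057e-03,  8.05751455e-06]), 'eef_pos': array([ 219.48702776, -531.19110745,  230.68465422]), 'orientation': array([[-3.07626272e-04,  3.81851694e-01, -9.24223560e-01],
       [ 1.19538675e-03, -9.24222803e-01, -3.81851779e-01],
       [-9.99999238e-01, -1.22227223e-03, -1.72145239e-04]]), 'contact_force': array([ 0.03336507, -0.0742223 , -0.90674512]), 'ft_torque': array([-0.08320503, -0.0519068 , -0.00831995]), 'gripper_width': 1.0022970361473478}
[1080.36116656 -826.16302038  800.64147216] [-0.44887906  0.63580326 -0.62790271] 401.1067897346035
[ 436.56292266 -925.38722933  728.4434327 ] [ 0.18372374  0.77224736 -0.60817728] 397.12866757669667
```

View pics/s0.png

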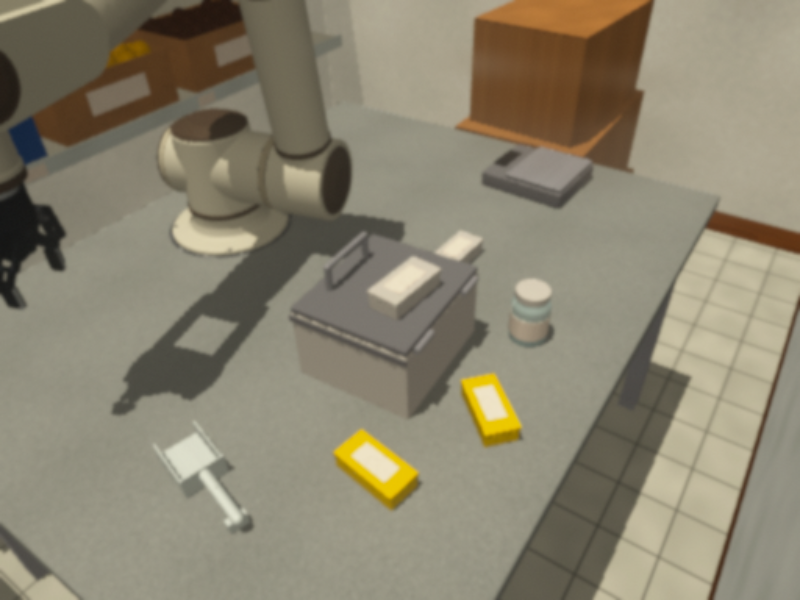

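View pics/d0.png

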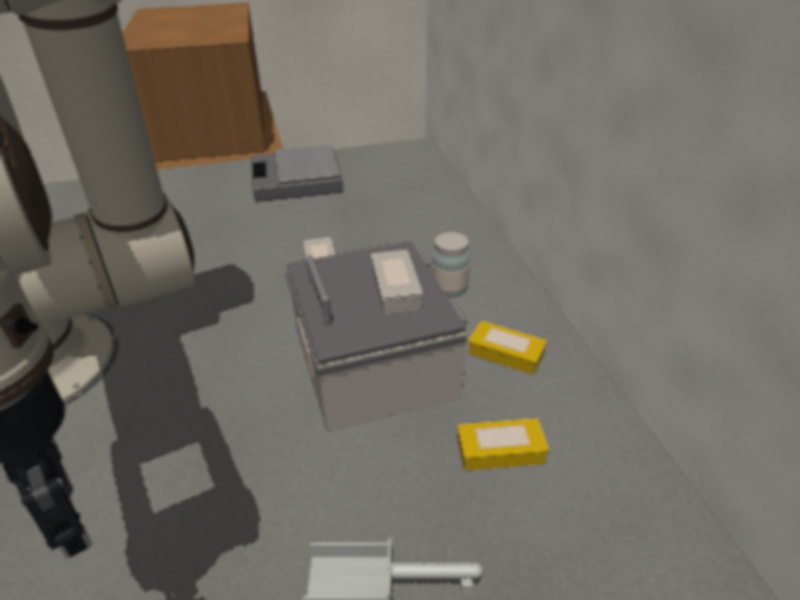

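The scene view (800x600) shows the bin at about (385,320). Tub A is on its lid at (405,285), the bar is at (347,258), and tub B is behind the bin at (460,247). The jar is at (531,310), with two yellow look-alikes at (375,467) and (490,408). The side view agrees, with tub A at (396,280), the bar at (318,288), tub B partly hidden at (318,247) and the scoop at (390,575).

```bash
python3 - <<'E'
import numpy as np,cv2
f=np.load('f0.npz')
for n in 'ab':
    P=f['p'+n];I=f['i'+n].astype(int);z=P[...,2];ok=(f['d'+n]>0)
    hsv=cv2.cvtColor(f['i'+n],cv2.COLOR_RGB2HSV)
    reg=ok&(P[...,0]>250)&(P[...,0]<900)&(abs(P[...,1])<450)
    def rect(m,name):
        m=cv2.morphologyEx(m.astype(np.uint8),cv2.MORPH_OPEN,np.ones((2,2)))
        k,l,st,c=cv2.connectedComponentsWithStats(m)
        for i in range(1,k):
            if st[i,4]<60: continue
            q=P[l==i];r=cv2.minAreaRect(q[:,:2].astype(np.float32))
            print(n,name,st[i,4],np.round(c[i]),'rect',np.round(r[0]),np.round(r[1]),round(r[2],1),'z',np.round(np.median(q[:,2]),1), np.round(np.median(hsv[l==i],0)))
    rect(reg&(abs(z-152)<8),'lid');rect(reg&(abs(z-186)<9),'186');rect(reg&(abs(z-34)<9),'34');rect(reg&(z>192)&(z<225),'bar');rect(reg&(abs(z-110)<6)&(P[...,0]>600),'110')
E
```

```text
a lid 148 [208. 126.] rect [228. 166.] [ 84. 382.] 21.8 z 146.5 [21. 61. 70.]
a lid 4027 [246. 190.] rect [ 704. -398.] [ 294. 1100.] 26.4 z 151.0 [ 18.  25. 123.]
a 186 217 [207. 117.] rect [289.  60.] [163.  53.] 84.1 z 181.7 [21. 64. 75.]
a 186 776 [259. 181.] rect [ 808. -476.] [116. 880.] 30.4 z 185.0 [ 20.  42. 214.]
a 34 327 [295. 158.] rect [ 774. -307.] [  97. 1202.] 25.9 z 33.3 [ 20.  42. 217.]
a 34 511 [249. 241.] rect [ 740. -474.] [298. 932.] 26.3 z 28.7 [ 20.  46. 138.]
a 34 109 [339. 213.] rect [790.  13.] [89. 41.] 56.7 z 31.2 [ 18.  58. 151.]
a 34 930 [315. 260.] rect [ 944. -455.] [ 99. 784.] 27.4 z 33.3 [ 24. 255. 235.]
a 34 1203 [242. 298.] rect [ 899. -563.] [119. 627.] 45.3 z 33.2 [ 24. 253. 235.]
a bar 434 [207. 108.] rect [164. 250.] [ 89. 578.] 28.6 z 204.8 [21. 61. 86.]
a bar 158 [222. 162.] rect [ 667. -367.] [  84. 1234.] 39.2 z 196.9 [ 19.  25. 108.]
a 110 277 [342. 187.] rect [776.  81.] [190.  57.] 88.8 z 109.0 [ 21.  39. 216.]
a 110 231 [261. 225.] rect [ 812. -496.] [161. 835.] 28.2 z 105.0 [ 20.  45. 109.]
b lid 4608 [237. 196.] rect [ 605. -366.] [1
[... 319 characters left out ...]
 -333.] [1186.   63.] 83.0 z 33.4 [ 16.  30. 177.]
b 34 93 [291. 182.] rect [784.  -2.] [86. 31.] 25.3 z 29.2 [ 15.  39. 133.]
b 34 762 [326. 220.] rect [ 609. -522.] [869. 125.] 58.7 z 33.1 [ 23. 198. 196.]
b 34 442 [252. 257.] rect [ 480. -547.] [735. 200.] 68.2 z 30.0 [ 16.  26. 115.]
b 34 1240 [322. 282.] rect [ 573. -608.] [678. 131.] 55.9 z 33.2 [ 24. 220. 196.]
b bar 416 [108. 151.] rect [275. 231.] [ 56. 498.] 1.2 z 205.2 [ 21.  38. 145.]
b bar 168 [204. 179.] rect [ 502. -133.] [ 22. 183.] 2.7 z 200.4 [  0.   8. 114.]
b 110 210 [290. 155.] rect [ 624. -368.] [1174.   59.] 68.6 z 108.7 [ 17.  27. 173.]
b 110 142 [279. 227.] rect [ 692. -241.] [187.  57.] 41.0 z 106.1 [ 16.  25. 114.]
```

```bash
cat >> h.py <<'E'
def rects(P,m,name,I,mn=60):
    k,l,st,c=cv2.connectedComponentsWithStats(cv2.morphologyEx(m.astype(np.uint8),cv2.MORPH_OPEN,np.ones((2,2))))
    for i in range(1,k):
        if st[i,4]<mn: continue
        g=(l==i)&m; q=P[g];q=q[np.all(abs(q-np.median(q,0))<170,1)]
        r=cv2.minAreaRect(q[:,:2].astype(np.float32))
        print(name,st[i,4],np.round(c[i]),'rect',np.round(r[0],1),np.round(r[1],1),round(r[2],1),'z %.1f'%np.median(q[:,2]),np.round(np.median(I[g],0)))
E
python3 - <<'E'
from h import *
f=np.load('f0.npz')
for n in 'ab':
    P=f['p'+n];I=f['i'+n];z=P[...,2]
    reg=(f['d'+n]>0)&(P[...,0]>330)&(P[...,0]<900)&(abs(P[...,1])<500)
    for h,t in((152,5),(186,7),(34,7),(200,9),(110,6)): rects(P,reg&(abs(z-h)<t),n+str(h),I)
E
```

```text
a152 3804 [246. 189.] rect [ 583.  -157.8] [216.5 249.2] 3.9 z 151.1 [123. 118. 111.]
a186 763 [259. 181.] rect [ 623.3 -162.9] [119.7  58.1] 84.5 z 185.2 [215. 204. 182.]
a34 219 [336. 119.] rect [536.9 479.5] [ 24.  209.9] 89.2 z 34.8 [97. 92. 86.]
a34 325 [295. 158.] rect [541.5 165.7] [104.   56.8] 88.0 z 33.4 [222. 209. 185.]
a34 382 [249. 241.] rect [ 627.7 -247.5] [268.4 132.4] 40.6 z 32.0 [138. 130. 114.]
a34 87 [338. 214.] rect [782.7  -6.9] [62.5 20.6] 23.5 z 32.6 [155. 141. 119.]
a34 925 [315. 260.] rect [ 805.9 -196.3] [ 60.6 118.3] 48.0 z 33.4 [235. 200.   0.]
a34 1190 [242. 298.] rect [ 718.8 -389.6] [ 61.4 117.4] 80.9 z 33.3 [235. 200.   0.]
a200 161 [222. 162.] rect [ 504.8 -161.2] [  8.5 121.2] 2.0 z 199.0 [110. 106.  99.]
a110 277 [342. 187.] rect [774.5  15.2] [57.4 57.3] 20.8 z 109.2 [216. 205. 183.]
a110 351 [243. 223.] rect [ 626.7 -248.7] [269.5 130.1] 39.9 z 108.3 [130. 123. 107.]
b152 4416 [236. 195.] rect [ 578.7 -160.9] [218.6 249. ] 3.4 z 151.0 [101.  97.  98.]
b186 769 [254. 177.] rect [ 618.6 -166.5] [117.7  59.3] 85.4 z 185.2 [175. 168. 156.]
b34 263 [190. 119.] rect [531.7 474.5] [ 18.8 214.6] 84.7 z 34.3 [87. 83. 84.]
b34 208 [205. 159.] rect [538.  178.4] [68.9 57.4] 87.5 z 33.2 [181. 171. 158.]
b34 69 [291. 181.] rect [769.4 -14.1] [17.3 56.6] 87.1 z 31.5 [135. 124. 113.]
b34 740 [326. 219.] rect [ 802.2 -200.6] [ 61.4 117.5] 47.4 z 33.3 [196. 161.  45.]
b34 353 [252. 257.] rect [ 585.6 -282.4] [215.9   7. ] 3.3 z 31.7 [115. 109. 103.]
b34 1227 [322. 281.] rect [ 715.5 -393.8] [ 59.8 119.4] 80.8 z 33.3 [196. 161.  31.]
b200 171 [204. 179.] rect [ 498.7 -167. ] [ 11.2 115.2] 3.4 z 200.8 [117. 113. 113.]
b110 210 [290. 155.] rect [770.8  10.8] [56.3 55.5] 72.7 z 108.9 [174. 166. 155.]
b110 357 [251. 234.] rect [ 586.8 -282.3] [217.6   5.7] 4.0 z 108.0 [112. 107. 100.]
```

Heights match the text: lid 151, tub A top 185, tub B top 33, bar about 200. Next I'll write a pose-to-move helper and fly over for wrist looks.

```bash
cat >> h.py <<'E'
def to(x,y,z,yaw,pitch=0):
    """units for a move to TCP xyz, jaw axis at yaw deg, tool down (pitch deg about the jaw-normal horizontal axis)"""
    s=env.observe();R=np.array(s['orientation']);c,n=np.cos(np.radians(yaw)),np.sin(np.radians(yaw))
    X=np.array([0,0,-1.]);Y=np.array([c,n,0]);T=np.stack([X,Y,np.cross(X,Y)],1)
    T=cv2.Rodrigues(np.radians(pitch)*np.array([-n,c,0]))[0]@T
    d=R.T@(np.array([x,y,z])-s['eef_pos'])/25;w=np.degrees(cv2.Rodrigues(R.T@T)[0].ravel())/5
    print('d',np.round(d,2),'w',np.round(w,2))
E
python3 - <<'E'
from h import *
s=env.observe()
f=env.grab_frame('wrist');print(f['tool_from_camera'].round(2),f['camera_matrix'].round(1))
to(600,-165,340,-5);to(520,-250,340,-5)
E
```

```text
[[  -0.     -0.28    0.96 -143.3 ]
 [   1.     -0.      0.     -0.79]
 [   0.      0.96    0.28  -72.43]
 [   0.      0.      0.      1.  ]] [[285.8   0.  254.5]
 [  0.  285.8 194.8]
 [  0.    0.    1. ]]
d [ -4.36  -7.73 -19.66] w [-1.251e+01 -1.000e-02  1.000e-02]
d [ -4.36  -5.81 -15.41] w [-1.251e+01 -1.000e-02  1.000e-02]
```

```bash
python3 -m creep '[{"dx":-4.4,"dy":-2,"dz":-5,"wx":-3},{"dx":-4.4,"dy":-3,"dz":-9,"wx":-5},{"dx":-4.4,"dy":-5,"dz":-13,"wx":-7},{"dx":-4.4,"dy":-5,"dz":-13,"wx":-7},{"dx":-4.4,"dy":-5,"dz":-13,"wx":-7}]'; python3 -c "
from h import *
to(600,-160,340,-5);to(560,100,340,-5)"
```

```text
d [ -4.36  -7.92 -19.74] w [-1.251e+01 -1.000e-02  1.000e-02]
d [ -4.35 -18.14 -22.23] w [-1.251e+01 -1.000e-02  1.000e-02]validation failed for argument at $[0]...
```

```bash
python3 -m creep '[{"dx":-4.4,"dy":-2,"dz":-5,"wx":-3,"wy":0,"wz":0,"claw":100},{"dx":-4.4,"dy":-3,"dz":-9,"wx":-5,"wy":0,"wz":0,"claw":100},{"dx":-4.4,"dy":-5,"dz":-13,"wx":-7,"wy":0,"wz":0,"claw":100},{"dx":-4.4,"dy":-5,"dz":-13,"wx":-7,"wy":0,"wz":0,"claw":100},{"dx":-4.4,"dy":-5,"dz":-13,"wx":-7,"wy":0,"wz":0,"claw":100}]'; python3 -c "
from h import *
to(600,-160,340,-5);to(560,100,340,-5)"
```

```text
time_s: 0.57
eef_pos: [360.6, -398.3, 303.6]
orientation: [[0.0, 0.846, -0.533], [0.0, -0.533, -0.846], [-1.0, -0.0, -0.0]]
contact_force: [0.4, -1.2, 0.4]
gripper_width: 1.001
d [ -1.46   3.02 -13.17] w [-5.44 -0.    0.  ]
d [ -1.45  -3.87 -21.12] w [-5.44 -0.    0.  ]
```

```bash
python3 -m creep '[{"dx":-1.5,"dy":3,"dz":-13.2,"wx":-5.4,"wy":0,"wz":0,"claw":100},{"dx":-1.5,"dy":3,"dz":-13.2,"wx":-5.4,"wy":0,"wz":0,"claw":100},{"dx":-1.5,"dy":3,"dz":-13.2,"wx":-5.4,"wy":0,"wz":0,"claw":100},{"dx":-1.5,"dy":3,"dz":-13.2,"wx":-5.4,"wy":0,"wz":0,"claw":100},{"dx":-1.5,"dy":3,"dz":-13.2,"wx":-5.4,"wy":0,"wz":0,"claw":100}]'
python3 -m creep '[{"dx":0,"dy":0,"dz":-2,"wx":0,"wy":0,"wz":0,"claw":100},{"dx":0,"dy":0,"dz":-4,"wx":0,"wy":0,"wz":0,"claw":100},{"dx":0,"dy":0,"dz":-5,"wx":0,"wy":0,"wz":0,"claw":100},{"dx":0,"dy":0,"dz":-5,"wx":0,"wy":0,"wz":0,"claw":100}]'
cat >> h.py <<'E'
def look(name,hs,mn=60):
    P0=env.observe();f=env.grab_frame('wrist');K=f['camera_matrix'];d=f['depth'];v,u=np.indices(d.shape)
    C=np.stack([(u-K[0,2])/K[0,0]*d,(v-K[1,2])/K[1,1]*d,d],-1);T=f['tool_from_camera']
    P=(C@T[:3,:3].T+T[:3,3])@np.array(P0['orientation']).T+np.array(P0['eef_pos'])
    save(f,name+'.png');np.savez(name,P=P,I=f['image'],d=d)
    print('tcp',np.round(P0['eef_pos'],1))
    reg=(d>0)&(P[...,0]>330)&(P[...,0]<900)&(abs(P[...,1])<500)
    for h,t in hs: rects(P,reg&(abs(P[...,2]-h)<t),str(h),f['image'],mn)
E
python3 - <<'E'
from h import *
look('w1',((151,5),(185,7),(34,7),(200,9)))
to(560,140,340,-2);to(600,-160,340,-5)
E
```

```text
time_s: 0.98
eef_pos: [508.0, -252.5, 326.3]
orientation: [[-0.0, 0.996, -0.09], [0.0, -0.09, -0.996], [-1.0, -0.0, -0.0]]
contact_force: [0.7, -1.1, 0.2]
gripper_width: 1.003
time_s: 1.32
eef_pos: [519.4, -123.8, 326.5]
orientation: [[0.001, 0.996, -0.092], [0.002, -0.092, -0.996], [-1.0, 0.001, -0.002]]
contact_force: [-0.0, -0.5, 0.0]
gripper_width: 1.002
tcp [ 519.4 -123.8  326.5]
151 29826 [300. 175.] rect [ 582.  -155.4] [227.4 248.2] 3.5 z 152.6 [135. 133. 132.]
185 5851 [351. 202.] rect [ 617.5 -160.6] [119.6  60.6] 85.9 z 186.8 [205. 201. 192.]
34 232 [404.  50.] rect [743.2   7.8] [18.2 61.7] 21.5 z 35.1 [122. 116. 108.]
34 2831 [436. 188.] rect [ 801.1 -194.6] [ 60.1 120.6] 48.1 z 34.7 [214. 191.  69.]
34 127 [347. 305.] rect [ 656.4 -397.1] [16.8 34.2] 22.2 z 35.0 [209. 187.  68.]
200 1308 [236. 220.] rect [ 498.  -159.5] [ 10.9 120.1] 3.5 z 202.8 [149. 148. 147.]
d [ -0.54   0.64 -10.77] w [-0.66 -0.01 -0.01]
d [-0.54  3.34  1.03] w [-0.06 -0.01 -0.01]
```

View pics/w1.png

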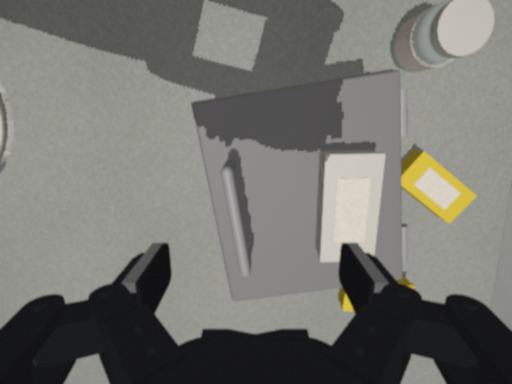

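The wrist view shows the lid, with the bar at (236,220), tub A at (351,205) and the jar at (445,35). There is nothing between the bar and the tub. Tub B is still out of view, so I'll go over it next.

```bash
python3 -m creep '[{"dx":-0.5,"dy":0.6,"dz":-10.4,"wx":-0.6,"wy":0,"wz":0,"claw":100},{"dx":-0.5,"dy":0.6,"dz":-10.4,"wx":-0.6,"wy":0,"wz":0,"claw":100},{"dx":-0.5,"dy":0.6,"dz":-10.4,"wx":-0.6,"wy":0,"wz":0,"claw":100},{"dx":-0.5,"dy":0.6,"dz":-6.4,"wx":-0.6,"wy":0,"wz":0,"claw":100},{"dx":-0.5,"dy":0.6,"dz":-6.4,"wx":-0.6,"wy":0,"wz":0,"claw":100}]'
python3 - <<'E'
from h import *
look('w2',((151,5),(185,7),(34,7),(200,9)))
to(600,-162,340,-4)
E
```

```text
time_s: 1.78
eef_pos: [550.5, 32.1, 339.2]
orientation: [[0.001, 0.999, -0.041], [0.001, -0.041, -0.999], [-1.0, 0.001, -0.001]]
contact_force: [0.4, 0.3, 0.3]
gripper_width: 1.003
tcp [550.5  32.1 339.2]
151 12920 [265. 266.] rect [ 579.  -110.6] [226. 162.] 3.6 z 152.8 [140. 137. 136.]
151 340 [346. 314.] rect [ 670.  -168.8] [65.6 18.1] 86.3 z 153.0 [135. 132. 131.]
185 2517 [318. 311.] rect [ 618.9 -141.5] [83.2 59.9] 85.6 z 187.0 [202. 198. 190.]
185 62 [214. 291.] rect [ 496.4 -101.2] [ 3.6 10.8] 55.2 z 186.3 [78. 77. 78.]
34 3668 [241.  70.] rect [535. 159.] [117.3  58.1] 87.9 z 34.6 [206. 202. 194.]
34 144 [376. 156.] rect [742.2  25.5] [61.5 17.6] 74.8 z 36.1 [117. 111. 103.]
34 154 [303. 194.] rect [626.9 -27.1] [104.6   1.2] 3.6 z 37.4 [105. 102.  97.]
34 160 [236. 200.] rect [516.7 -33.9] [107.2   1.3] 3.5 z 37.2 [105. 102.  97.]
34 1075 [405. 273.] rect [ 809.2 -185.8] [ 36.3 121.3] 48.2 z 35.0 [215. 192.  70.]
200 358 [214. 311.] rect [ 495.9 -120.5] [10.2 44.1] 3.4 z 202.6 [143. 142. 142.]
d [-0.06  2.31  7.58] w [ 0.33 -0.   -0.  ]
```

View pics/w2.png

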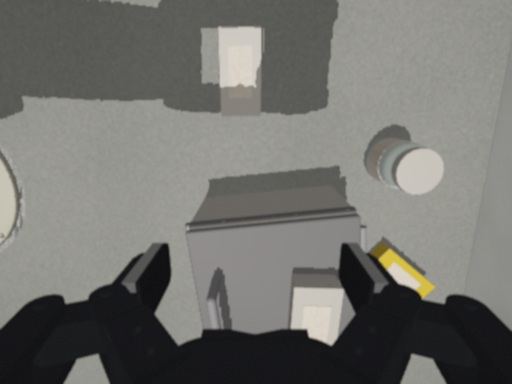

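Tub B is at (240,70) in the image, which is world (535,159) with yaw -2 deg and its top at 34.6. It is free all round. I'll go back over tub A.

```bash
python3 -m creep '[{"dx":0,"dy":2.5,"dz":4,"wx":0.4,"wy":0,"wz":0,"claw":100},{"dx":0,"dy":2.5,"dz":7.5,"wx":0.4,"wy":0,"wz":0,"claw":100},{"dx":0,"dy":2.9,"dz":7.5,"wx":0.4,"wy":0,"wz":0,"claw":100},{"dx":1,"dy":3,"dz":7.6,"wx":0.4,"wy":0,"wz":0,"claw":100},{"dx":1.8,"dy":3,"dz":7.6,"wx":0.4,"wy":0,"wz":0,"claw":100}]'
python3 - <<'E'
from h import *
look('w3',((151,5),(185,7),(200,9)))
to(618.5,-161.5,148,-4.3)
E
```

```text
time_s: 2.25
eef_pos: [613.9, -162.5, 301.8]
orientation: [[0.004, 0.997, -0.082], [-0.002, -0.082, -0.997], [-1.0, 0.004, 0.002]]
contact_force: [0.0, 0.3, -0.1]
gripper_width: 0.998
tcp [ 613.9 -162.5  301.8]
151 38286 [217. 151.] rect [ 582.2 -155.2] [227.6 248.2] 3.5 z 152.6 [134. 132. 131.]
185 7914 [259. 184.] rect [ 618.  -161.2] [119.   59.2] 85.7 z 186.8 [208. 203. 195.]
185 88 [122. 140.] rect [ 498.7 -105.6] [10.4  4.3] 85.5 z 184.6 [71. 70. 71.]
200 1796 [124. 193.] rect [ 498.3 -155.5] [ 10.9 111.1] 3.5 z 202.5 [147. 146. 145.]
d [ 5.81  0.21 -0.22] w [-0.11  0.01  0.06]
```

```bash
python3 -m creep '[{"dx":1.5,"dy":0.2,"dz":-0.1,"wx":-0.1,"wy":0,"wz":0,"claw":100},{"dx":3,"dy":0.2,"dz":-0.1,"wx":-0.1,"wy":0,"wz":0,"claw":100},{"dx":4.5,"dy":0.2,"dz":-0.1,"wx":-0.1,"wy":0,"wz":0,"claw":100},{"dx":5.5,"dy":0.2,"dz":-0.1,"wx":-0.1,"wy":0,"wz":0,"claw":100},{"dx":5.5,"dy":0.2,"dz":-0.1,"wx":-0.1,"wy":0,"wz":0,"claw":100}]';python3 -c "
from h import *
to(618,-161.2,148,-4.3)"
```

```text
time_s: 2.72
eef_pos: [615.9, -156.4, 156.3]
orientation: [[-0.008, 0.997, -0.072], [0.003, -0.072, -0.997], [-1.0, -0.009, -0.002]]
contact_force: [-0.8, 0.0, -0.3]
gripper_width: 1.001
d [0.33 0.1  0.19] w [ 0.03 -0.03  0.1 ]
```

```bash
python3 -m creep '[{"dx":0,"dy":0,"dz":0,"wx":0,"wy":0,"wz":0,"claw":100},{"dx":0,"dy":0,"dz":0,"wx":0,"wy":0,"wz":0,"claw":100},{"dx":0,"dy":0,"dz":0,"wx":0,"wy":0,"wz":0,"claw":100}]';python3 -c "
from h import *
to(618,-161.2,148,-4.3)"
```

```text
time_s: 2.97
eef_pos: [619.4, -156.3, 165.0]
orientation: [[0.003, 0.997, -0.071], [-0.001, -0.071, -0.997], [-1.0, 0.003, 0.001]]
contact_force: [0.5, -0.3, -0.6]
gripper_width: 1.001
d [ 0.68 -0.04  0.2 ] w [ 0.04  0.01 -0.04]
```

```bash
python3 -m creep '[{"dx":0.65,"dy":-0.05,"dz":0.2,"wx":0,"wy":0,"wz":0,"claw":100},{"dx":0.65,"dy":-0.05,"dz":0.2,"wx":0,"wy":0,"wz":0,"claw":100},{"dx":0.65,"dy":-0.05,"dz":0.2,"wx":0,"wy":0,"wz":0,"claw":100}]'
python3 -m creep '[{"dx":0,"dy":0,"dz":0,"wx":0,"wy":0,"wz":0,"claw":0},{"dx":0,"dy":0,"dz":0,"wx":0,"wy":0,"wz":0,"claw":0},{"dx":0,"dy":0,"dz":0,"wx":0,"wy":0,"wz":0,"claw":0},{"dx":0,"dy":0,"dz":0,"wx":0,"wy":0,"wz":0,"claw":0},{"dx":0,"dy":0,"dz":0,"wx":0,"wy":0,"wz":0,"claw":0}]'
python3 -m creep '[{"dx":0,"dy":0,"dz":0,"wx":0,"wy":0,"wz":0,"claw":0},{"dx":0,"dy":0,"dz":0,"wx":0,"wy":0,"wz":0,"claw":0},{"dx":0,"dy":0,"dz":0,"wx":0,"wy":0,"wz":0,"claw":0},{"dx":0,"dy":0,"dz":0,"wx":0,"wy":0,"wz":0,"claw":0},{"dx":0,"dy":0,"dz":0,"wx":0,"wy":0,"wz":0,"claw":0}]'
```

```text
time_s: 3.22
eef_pos: [617.0, -160.6, 147.1]
orientation: [[0.0, 0.997, -0.071], [-0.0, -0.071, -0.997], [-1.0, 0.0, -0.0]]
contact_force: [0.5, 0.2, -0.2]
gripper_width: 1.005
time_s: 3.63
eef_pos: [617.4, -160.4, 147.6]
orientation: [[0.002, 0.998, -0.07], [-0.001, -0.07, -0.998], [-1.0, 0.002, 0.0]]
contact_force: [-1.0, 1.3, 6.5]
gripper_width: 0.697
time_s: 4.05
eef_pos: [617.4, -160.4, 147.6]
orientation: [[0.002, 0.998, -0.07], [-0.001, -0.07, -0.998], [-1.0, 0.002, 0.0]]
contact_force: [-0.8, -0.1, 6.4]
gripper_width: 0.689
```

Gripped: the opening is 0.69 x 85 = 58.6 mm. Next I'll lift and carry it.

```bash
python3 -m creep '[{"dx":-1,"dy":0,"dz":0,"wx":0,"wy":0,"wz":0,"claw":0},{"dx":-2,"dy":0,"dz":0,"wx":0,"wy":0,"wz":0,"claw":0},{"dx":-3.2,"dy":0,"dz":0,"wx":0,"wy":0,"wz":0,"claw":0},{"dx":-4.4,"dy":0,"dz":-0.5,"wx":0,"wy":0,"wz":0,"claw":0},{"dx":-5,"dy":-0.3,"dz":-1.5,"wx":0,"wy":0,"wz":0,"claw":0}]'
python3 -c "
from h import *
to(537,159,270,-2)"
```

```text
time_s: 4.47
eef_pos: [613.0, -124.0, 275.1]
orientation: [[0.004, 0.997, -0.073], [-0.002, -0.073, -0.997], [-1.0, 0.004, 0.001]]
contact_force: [0.8, -0.3, -1.0]
gripper_width: 0.688
d [  0.18  -3.86 -11.07] w [-0.43  0.02 -0.04]
```

```bash
python3 -m creep '[{"dx":0,"dy":-0.4,"dz":-1.2,"wx":-0.4,"wy":0,"wz":0,"claw":0},{"dx":0,"dy":-0.9,"dz":-2.6,"wx":-0.4,"wy":0,"wz":0,"claw":0},{"dx":0,"dy":-1.4,"dz":-4,"wx":-0.4,"wy":0,"wz":0,"claw":0},{"dx":0,"dy":-1.9,"dz":-5.4,"wx":-0.4,"wy":0,"wz":0,"claw":0},{"dx":0,"dy":-2.4,"dz":-6.6,"wx":-0.4,"wy":0,"wz":0,"claw":0}]'
python3 -m creep '[{"dx":0,"dy":-0.3,"dz":-0.9,"wx":0,"wy":0,"wz":0,"claw":0},{"dx":0,"dy":-0.6,"dz":-1.6,"wx":0,"wy":0,"wz":0,"claw":0},{"dx":0,"dy":-0.7,"dz":-1.8,"wx":0,"wy":0,"wz":0,"claw":0},{"dx":0,"dy":-0.7,"dz":-1.8,"wx":0,"wy":0,"wz":0,"claw":0},{"dx":0,"dy":-0.7,"dz":-1.8,"wx":0,"wy":0,"wz":0,"claw":0}]'
python3 - <<'E'
from h import *
look('w4',((34,8),(275,40)))
to(537,159,270,-2)
E
```

```text
time_s: 4.88
eef_pos: [563.2, 48.5, 271.9]
orientation: [[0.001, 0.999, -0.035], [0.0, -0.035, -0.999], [-1.0, 0.001, -0.0]]
contact_force: [0.6, 0.9, -1.6]
gripper_width: 0.691
time_s: 5.3
eef_pos: [548.3, 91.7, 271.6]
orientation: [[0.0, 0.999, -0.035], [-0.0, -0.035, -0.999], [-1.0, 0.0, 0.0]]
contact_force: [-0.7, -0.7, -1.3]
gripper_width: 0.69
tcp [548.3  91.7 271.6]
34 3672 [243. 103.] rect [535.9 172. ] [92.4 58.7] 87.6 z 34.8 [152. 145. 135.]
34 304 [397. 202.] rect [748.5  30.4] [69.  25.5] 59.6 z 35.8 [122. 116. 108.]
34 86 [340. 243.] rect [667.6 -24.6] [23.2  1.5] 4.6 z 35.6 [109. 106. 101.]
275 29194 [256. 235.] rect [549.4 109.4] [84.7 86. ] 88.1 z 310.7 [137. 133. 127.]
d [ 0.06 -0.55 -2.69] w [-0.01  0.   -0.  ]
```

View pics/w4.png

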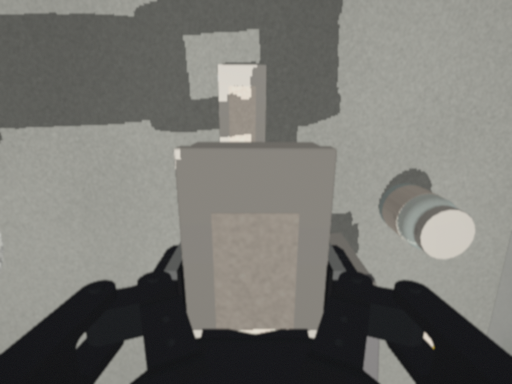

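The held tub fills (180-333, 145-330), level in the jaws, and tub B lies ahead at (243,103). I'll measure the held tub's far edge and sides relative to the TCP.

```bash
python3 - <<'E'
import numpy as np,cv2
f=np.load('w4.npz');P=f['P'];v,u=np.indices(P.shape[:2]);t=np.array([548.3,91.7,271.6])
def edges(m,lo,hi):
    q=P[m];c=np.median(q,0)
    # far edge y per x bin; sides x per y bin
    fx=[(a+2.5,q[(q[:,0]>=a)&(q[:,0]<a+5),1].max()) for a in np.arange(c[0]-20,c[0]+20,5)]
    p=np.polyfit(*np.array(fx).T,1)
    L=[];Rr=[]
    for b in np.arange(lo,hi,4):
        s=q[(q[:,1]>=b)&(q[:,1]<b+4),0];L.append((b+2,s.min()));Rr.append((b+2,s.max()))
    l=np.polyfit(*np.array(L).T,1);r=np.polyfit(*np.array(Rr).T,1)
    print('z',c[2],'far edge slope',p[0],'y at mid',np.polyval(p,c[0]),'left',l,'right',r,'mid x',[(y,(np.polyval(l,y)+np.polyval(r,y))/2,np.polyval(r,y)-np.polyval(l,y)) for y in(lo,hi)])
z=P[...,2]
A=(abs(z-310.7)<5)&(v<325)&(u>150)&(u<360)&(abs(P[...,0]-t[0])<36)
edges(A,110,145)
B=(abs(z-34.8)<4)&(u>200)&(u<285)&(v<150)
edges(B,140,210)
E
```

```text
z 310.7577819940824 far edge slope -0.038343695943297625 y at mid 151.64855210648494 left [3.16559261e-02 5.15785102e+02] right [4.04737746e-02 5.74662406e+02] mid x [(110, np.float64(549.1908875688662), np.float64(59.84726822824439)), (145, np.float64(550.4531573312693), np.float64(60.155892925220996))]
z 34.79840329290434 far edge slope -0.03375880983863253 y at mid 219.23496004817827 left [4.62331886e-02 4.97714251e+02] right [3.05907889e-02 5.59445495e+02] mid x [(140, np.float64(533.9575516281246), np.float64(59.54130837769122)), (210, np.float64(536.6463908407106), np.float64(58.446340393947764))]
```

```bash
python3 -m creep '[{"dx":1.2,"dy":-0.2,"dz":-1,"wx":0,"wy":0,"wz":0,"claw":0},{"dx":2.5,"dy":-0.4,"dz":-2,"wx":0,"wy":0,"wz":0,"claw":0},{"dx":3.8,"dy":-0.6,"dz":-2.7,"wx":0,"wy":0,"wz":0,"claw":0},{"dx":5.2,"dy":-0.63,"dz":-2.7,"wx":0,"wy":0,"wz":0,"claw":0},{"dx":6.5,"dy":-0.63,"dz":-2.7,"wx":0,"wy":0,"wz":0,"claw":0}]'
python3 -m creep '[{"dx":1,"dy":0,"dz":0,"wx":0,"wy":0,"wz":0,"claw":0},{"dx":1.8,"dy":0,"dz":0,"wx":0,"wy":0,"wz":0,"claw":0},{"dx":1.8,"dy":0,"dz":0,"wx":0,"wy":0,"wz":0,"claw":0},{"dx":1.8,"dy":0,"dz":0,"wx":0,"wy":0,"wz":0,"claw":0}]'
python3 - <<'E'
from h import *
to(534.8,159.2,29.5,-2.1)
look('w5',((34,8),(99,9)))
g=env.grab_frame('scene');P=cloud(g);m=(g['depth']>0)&(abs(P[...,0]-540)<60)&(abs(P[...,1]-160)<90)
for h in(34,99): rects(P,m&(abs(P[...,2]-h)<8),'scene%d'%h,g['image'],40)
a=g['image'][60:220,230:370];b=env.grab_frame('wrist')['image']
cv2.imwrite('pics/c5.png',np.hstack([cv2.resize(a,(440,503)),cv2.resize(b,(356,503))[:,:]])[:,:,::-1])
E
```

```text
time_s: 5.77
eef_pos: [534.6, 159.8, 107.0]
orientation: [[-0.0, 0.999, -0.036], [-0.0, -0.036, -0.999], [-1.0, -0.0, 0.0]]
contact_force: [1.4, -0.8, -2.5]
gripper_width: 0.687
time_s: 6.1
eef_pos: [534.9, 159.1, 63.6]
orientation: [[-0.002, 0.999, -0.037], [-0.0, -0.037, -0.999], [-1.0, -0.002, 0.0]]
contact_force: [0.4, 0.4, -0.9]
gripper_width: 0.69
d [ 1.36 -0.   -0.  ] w [-0.    0.    0.02]
tcp [534.9 159.1  63.6]
34 1045 [255. 137.] rect [537.4 216.8] [ 5.4 58.6] 87.8 z 34.6 [147. 143. 137.]
99 28558 [256. 237.] rect [536.3 176.7] [84.7 85.9] 87.5 z 102.7 [146. 143. 136.]
scene34 207 [296. 160.] rect [544.3 163.3] [102.8  52.5] 84.9 z 33.0 [117. 110.  96.]
scene99 350 [291. 145.] rect [540.8 141.6] [95.4 76.1] 73.1 z 102.1 [145. 136. 119.]
```

View pics/c5.png

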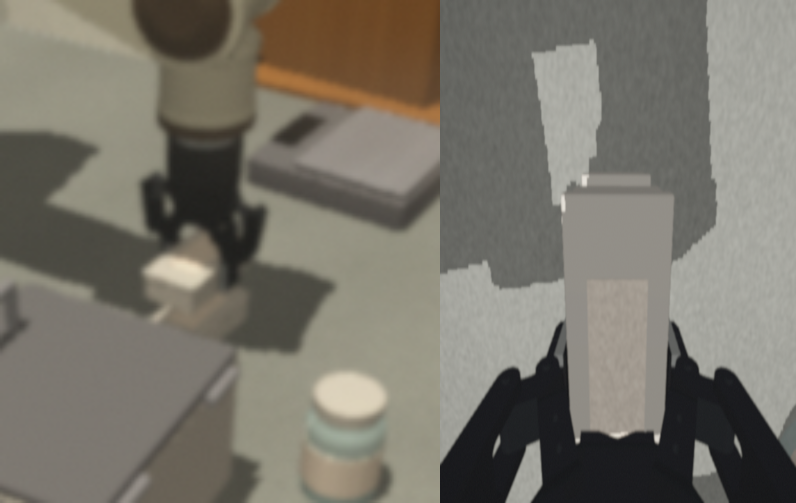

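The left crop shows the tub held just over tub B. In the wrist view on the right, tub B's far edge at (616,180) is parallel to and centred on the held tub. I'll lower to contact.

```bash
python3 -m creep '[{"dx":0.6,"dy":0,"dz":0,"wx":0,"wy":0,"wz":0,"claw":0},{"dx":1.1,"dy":0,"dz":0,"wx":0,"wy":0,"wz":0,"claw":0},{"dx":1.2,"dy":0,"dz":0,"wx":0,"wy":0,"wz":0,"claw":0},{"dx":1.25,"dy":0,"dz":0,"wx":0,"wy":0,"wz":0,"claw":0},{"dx":1.25,"dy":0,"dz":0,"wx":0,"wy":0,"wz":0,"claw":0}]'
python3 -m creep '[{"dx":0.04,"dy":0,"dz":0,"wx":0,"wy":0,"wz":0,"claw":0},{"dx":0.04,"dy":0,"dz":0,"wx":0,"wy":0,"wz":0,"claw":0}]'
```

```text
time_s: 6.67
eef_pos: [534.9, 160.0, 32.8]
orientation: [[0.0, 0.999, -0.036], [0.0, -0.036, -0.999], [-1.0, 0.0, -0.0]]
contact_force: [-0.5, -0.0, -1.4]
gripper_width: 0.692
time_s: 6.83
eef_pos: [535.0, 160.0, 32.0]
orientation: [[0.001, 0.999, -0.036], [0.0, -0.036, -0.999], [-1.0, 0.001, -0.0]]
contact_force: [-0.5, 0.1, -2.2]
gripper_width: 0.692
```

```bash
python3 -m creep '[{"dx":0.04,"dy":0,"dz":0.02,"wx":0,"wy":0,"wz":0,"claw":0},{"dx":0.04,"dy":0,"dz":0.02,"wx":0,"wy":0,"wz":0,"claw":0}]'
python3 -m creep '[{"dx":0.04,"dy":0,"dz":0,"wx":0,"wy":0,"wz":0,"claw":0},{"dx":0.04,"dy":0,"dz":0,"wx":0,"wy":0,"wz":0,"claw":0}]'
```

```text
time_s: 7.0
eef_pos: [534.8, 159.4, 30.7]
orientation: [[0.0, 0.999, -0.036], [0.0, -0.036, -0.999], [-1.0, 0.0, -0.0]]
contact_force: [-0.3, 1.5, -2.3]
gripper_width: 0.687
time_s: 7.17
eef_pos: [534.9, 159.5, 29.8]
orientation: [[0.0, 0.999, -0.036], [0.0, -0.036, -0.999], [-1.0, 0.0, -0.0]]
contact_force: [-0.8, -0.4, 0.2]
gripper_width: 0.689
```

```bash
python3 -m creep '[{"dx":0.02,"dy":0,"dz":0,"wx":0,"wy":0,"wz":0,"claw":0},{"dx":0.02,"dy":0,"dz":0,"wx":0,"wy":0,"wz":0,"claw":0}]'
python3 -m creep '[{"dx":0,"dy":0,"dz":0,"wx":0,"wy":0,"wz":0,"claw":80},{"dx":0,"dy":0,"dz":0,"wx":0,"wy":0,"wz":0,"claw":100},{"dx":0,"dy":0,"dz":0,"wx":0,"wy":0,"wz":0,"claw":100},{"dx":0,"dy":0,"dz":0,"wx":0,"wy":0,"wz":0,"claw":100}]'
```

```text
time_s: 7.33
eef_pos: [534.9, 159.5, 29.7]
orientation: [[0.001, 0.999, -0.036], [0.0, -0.036, -0.999], [-1.0, 0.0, -0.0]]
contact_force: [-4.0, -0.9, 8.8]
gripper_width: 0.69
time_s: 7.67
eef_pos: [534.8, 159.5, 29.0]
orientation: [[-0.0, 0.999, -0.036], [0.0, -0.036, -0.999], [-1.0, -0.0, -0.0]]
contact_force: [-0.3, 0.1, -0.3]
gripper_width: 1.003
```

```bash
python3 -m creep '[{"dx":-0.5,"dy":0,"dz":0,"wx":0,"wy":0,"wz":0,"claw":100},{"dx":-1.7,"dy":0,"dz":0,"wx":0,"wy":0,"wz":0,"claw":100},{"dx":-3.3,"dy":0,"dz":0,"wx":0,"wy":0,"wz":0,"claw":100},{"dx":-4.9,"dy":0,"dz":0,"wx":0,"wy":0,"wz":0,"claw":100},{"dx":-6.5,"dy":0,"dz":0,"wx":0,"wy":0,"wz":0,"claw":100}]'
python3 -m creep '[{"dx":-1.6,"dy":0,"dz":0,"wx":0,"wy":0,"wz":0,"claw":100},{"dx":-3.1,"dy":0,"dz":0,"wx":0,"wy":0,"wz":0,"claw":100},{"dx":-4.4,"dy":0,"dz":1,"wx":0,"wy":0,"wz":0,"claw":100},{"dx":-4.7,"dy":0,"dz":2,"wx":0,"wy":0,"wz":0,"claw":100},{"dx":-4.7,"dy":0,"dz":3,"wx":0,"wy":0,"wz":0,"claw":100}]'
python3 - <<'E'
from h import *
look('w6',((34,6),(68,6)),20)
g=env.grab_frame('scene');P=cloud(g);m=(g['depth']>0)&(abs(P[...,0]-540)<60)&(abs(P[...,1]-160)<90)
for h in(34,68): rects(P,m&(abs(P[...,2]-h)<6),'scene%d'%h,g['image'],30)
a=g['image'][90:200,230:370];b=np.load('w6.npz')['I'][0:230,130:370]
cv2.imwrite('pics/c6.png',np.hstack([cv2.resize(a,(400,314)),cv2.resize(b,(390,314))])[:,:,::-1])
to(502,-160,300,3.5)
E
```

```text
time_s: 8.08
eef_pos: [534.3, 159.4, 194.5]
orientation: [[0.0, 0.999, -0.036], [0.0, -0.036, -0.999], [-1.0, 0.0, -0.0]]
contact_force: [1.2, 0.3, 0.2]
gripper_width: 0.999
time_s: 8.5
eef_pos: [532.3, 83.9, 313.3]
orientation: [[0.005, 0.999, -0.035], [0.0, -0.035, -0.999], [-1.0, 0.005, -0.0]]
contact_force: [0.6, 0.1, -1.7]
gripper_width: 0.993
tcp [532.3  83.9 313.3]
34 168 [393. 189.] rect [745.5  30.1] [64.8 20.6] 63.4 z 35.9 [120. 113. 105.]
34 411 [280. 232.] rect [570.8 -30.3] [217.1   2.1] 3.5 z 36.3 [107. 104.  98.]
68 4464 [254. 106.] rect [535.6 158.6] [118.6  58.9] 87.8 z 68.8 [149. 141. 132.]
68 240 [405. 195.] rect [749.6  29.4] [69.4 28.6] 60.5 z 69.6 [119. 122. 116.]
68 314 [310. 239.] rect [611.9 -27.8] [134.1   2.1] 3.7 z 69.8 [107. 104.  98.]
68 201 [236. 246.] rect [502.1 -34.7] [80.1  2. ] 3.5 z 70.2 [107. 104.  98.]
scene34 46 [302. 161.] rect [569.  171.6] [87.5  3.8] 87.3 z 31.9 [106. 100.  87.]
scene68 395 [294. 152.] rect [541.6 155. ] [121.9  54.9] 87.4 z 67.4 [139. 128. 110.]
d [ 0.43 -0.82  9.72] w [-1.14  0.01 -0.02]
```

View pics/c6.png

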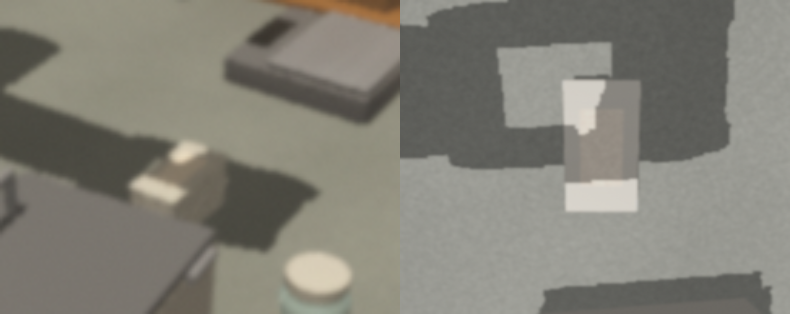

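The stack is square: the top tub is at (535.6,158.6) with yaw -2.2 against tub B at (535.2,159.2) and yaw -2.1, and its top is at 68. The crops show one clean block with the bottom tub fully hidden from above. Next is the bar.

```bash
python3 -m creep '[{"dx":0,"dy":-0.2,"dz":1.5,"wx":-1.1,"wy":0,"wz":0,"claw":100},{"dx":0,"dy":-0.4,"dz":3.1,"wx":-1.1,"wy":0,"wz":0,"claw":100},{"dx":0.3,"dy":-0.6,"dz":4.7,"wx":-1.1,"wy":0,"wz":0,"claw":100},{"dx":0.6,"dy":-0.9,"dz":6.3,"wx":-1.1,"wy":0,"wz":0,"claw":100},{"dx":0.9,"dy":-1,"dz":7.9,"wx":-1.1,"wy":0,"wz":0,"claw":100}]'
python3 -m creep '[{"dx":0,"dy":0,"dz":1,"wx":0,"wy":0,"wz":0,"claw":100},{"dx":0,"dy":0,"dz":1.6,"wx":0,"wy":0,"wz":0,"claw":100},{"dx":0,"dy":0,"dz":1.6,"wx":0,"wy":0,"wz":0,"claw":100},{"dx":0,"dy":0,"dz":1.6,"wx":0,"wy":0,"wz":0,"claw":100}]'
python3 - <<'E'
from h import *
look('w7',((151,5),(200,8)))
to(498.3,-159.5,177,3.5)
E
```

```text
time_s: 9.02
eef_pos: [498.9, -113.0, 287.2]
orientation: [[0.001, 0.998, 0.061], [-0.0, 0.061, -0.998], [-1.0, 0.001, 0.0]]
contact_force: [0.2, 0.2, 0.7]
gripper_width: 1.006
time_s: 9.35
eef_pos: [502.3, -152.0, 286.9]
orientation: [[-0.0, 0.998, 0.059], [0.0, 0.059, -0.998], [-1.0, -0.0, -0.0]]
contact_force: [-0.4, -0.2, 0.3]
gripper_width: 1.001
tcp [ 502.3 -152.   286.9]
151 47832 [332. 168.] rect [ 581.7 -155.4] [226.8 248.9] 3.6 z 152.6 [140. 138. 137.]
200 1857 [249. 204.] rect [ 497.8 -159.4] [ 11.1 119.1] 3.6 z 202.8 [147. 145. 145.]
d [ 4.4  -0.18  0.32] w [-0.01 -0.   -0.  ]
```

```bash
python3 -m creep '[{"dx":1.2,"dy":-0.18,"dz":0.3,"wx":0,"wy":0,"wz":0,"claw":100},{"dx":2.4,"dy":-0.18,"dz":0.3,"wx":0,"wy":0,"wz":0,"claw":100},{"dx":3.4,"dy":-0.18,"dz":0.3,"wx":0,"wy":0,"wz":0,"claw":100},{"dx":4.2,"dy":-0.18,"dz":0.3,"wx":0,"wy":0,"wz":0,"claw":100},{"dx":4.3,"dy":-0.18,"dz":0.3,"wx":0,"wy":0,"wz":0,"claw":100}]'
python3 -m creep '[{"dx":0,"dy":0,"dz":0,"wx":0,"wy":0,"wz":0,"claw":100},{"dx":0,"dy":0,"dz":0,"wx":0,"wy":0,"wz":0,"claw":100}]'; python3 -c "
from h import *
to(497.9,-159.5,177,3.55)"
```

```text
time_s: 9.82
eef_pos: [497.3, -157.8, 175.9]
orientation: [[-0.004, 0.998, 0.062], [0.002, 0.062, -0.998], [-1.0, -0.004, -0.003]]
contact_force: [-1.3, 0.7, -1.4]
gripper_width: 0.999
time_s: 9.98
eef_pos: [499.0, -159.2, 180.6]
orientation: [[0.001, 0.998, 0.061], [-0.0, 0.061, -0.998], [-1.0, 0.001, 0.001]]
contact_force: [-0.5, -0.6, 0.3]
gripper_width: 1.001
d [ 0.14 -0.04  0.01] w [-0.01  0.01 -0.02]
```

```bash
python3 -m creep '[{"dx":0.12,"dy":-0.04,"dz":0,"wx":0,"wy":0,"wz":0,"claw":100},{"dx":0.12,"dy":-0.04,"dz":0,"wx":0,"wy":0,"wz":0,"claw":0},{"dx":0.12,"dy":-0.04,"dz":0,"wx":0,"wy":0,"wz":0,"claw":0},{"dx":0.12,"dy":-0.04,"dz":0,"wx":0,"wy":0,"wz":0,"claw":0},{"dx":0.12,"dy":-0.04,"dz":0,"wx":0,"wy":0,"wz":0,"claw":0}]'
python3 -m creep '[{"dx":0,"dy":0,"dz":0,"wx":0,"wy":0,"wz":0,"claw":0},{"dx":0,"dy":0,"dz":0,"wx":0,"wy":0,"wz":0,"claw":0},{"dx":0,"dy":0,"dz":0,"wx":0,"wy":0,"wz":0,"claw":0},{"dx":0,"dy":0,"dz":0,"wx":0,"wy":0,"wz":0,"claw":0},{"dx":0,"dy":0,"dz":0,"wx":0,"wy":0,"wz":0,"claw":0}]'
python3 -m creep '[{"dx":0,"dy":0,"dz":0,"wx":0,"wy":0,"wz":0,"claw":0},{"dx":0,"dy":0,"dz":0,"wx":0,"wy":0,"wz":0,"claw":0},{"dx":0,"dy":0,"dz":0,"wx":0,"wy":0,"wz":0,"claw":0},{"dx":0,"dy":0,"dz":0,"wx":0,"wy":0,"wz":0,"claw":0},{"dx":0,"dy":0,"dz":0,"wx":0,"wy":0,"wz":0,"claw":0}]'
python3 - <<'E'
import numpy as np
for t in(.01,.02,.03,.041,.055,.07,.09,.12,.15,.18,.185):
    x,z=-190,38.;c,s=np.cos(t),np.sin(t);print(t,'dx %.2f dy %.2f wz %.2f'%(-(-x*s+z*c-z)/25,(x*c+z*s-x)/25,-np.degrees(t)/5))
E
```

```text
time_s: 10.4
eef_pos: [497.5, -159.8, 176.3]
orientation: [[0.0, 0.998, 0.06], [-0.0, 0.06, -0.998], [-1.0, 0.0, 0.0]]
contact_force: [-0.6, 0.5, -0.3]
gripper_width: 0.455
time_s: 10.82
eef_pos: [497.2, -159.8, 176.2]
orientation: [[-0.0, 0.998, 0.06], [-0.0, 0.06, -0.998], [-1.0, -0.0, 0.0]]
contact_force: [-6.0, -0.4, 4.0]
gripper_width: 0.119
time_s: 11.23
eef_pos: [497.2, -159.7, 176.2]
orientation: [[-0.0, 0.998, 0.06], [-0.0, 0.06, -0.998], [-1.0, -0.0, -0.0]]
contact_force: [-5.7, -0.5, 6.1]
gripper_width: 0.12
0.01 dx -0.08 dy 0.02 wz -0.11
0.02 dx -0.15 dy 0.03 wz -0.23
0.03 dx -0.23 dy 0.05 wz -0.34
0.041 dx -0.31 dy 0.07 wz -0.47
0.055 dx -0.42 dy 0.10 wz -0.63
0.07 dx -0.53 dy 0.12 wz -0.80
0.09 dx -0.68 dy 0.17 wz -1.03
0.12 dx -0.90 dy 0.24 wz -1.38
0.15 dx -1.12 dy 0.31 wz -1.72
0.18 dx -1.34 dy 0.39 wz -2.06
0.185 dx -1.37 dy 0.41 wz -2.12
```

The bar is gripped (opening about 10 to 12 mm). I'll pull gently along the hinge arc.

```bash
python3 -m creep '[{"dx":-0.04,"dy":0.01,"dz":0,"wx":0,"wy":0,"wz":-0.06,"claw":0},{"dx":-0.08,"dy":0.02,"dz":0,"wx":0,"wy":0,"wz":-0.11,"claw":0},{"dx":-0.12,"dy":0.02,"dz":0,"wx":0,"wy":0,"wz":-0.17,"claw":0},{"dx":-0.15,"dy":0.03,"dz":0,"wx":0,"wy":0,"wz":-0.23,"claw":0},{"dx":-0.15,"dy":0.03,"dz":0,"wx":0,"wy":0,"wz":-0.23,"claw":0}]'
python3 -c "
from h import *
look('w8',((156,14),))"
```

```text
time_s: 11.65
eef_pos: [497.7, -159.7, 179.3]
orientation: [[-0.022, 0.998, 0.06], [-0.001, 0.06, -0.998], [-1.0, -0.022, -0.0]]
contact_force: [-7.0, -2.3, -5.5]
gripper_width: 0.12
tcp [ 497.7 -159.7  179.3]
156 83733 [374. 149.] rect [ 576.3 -146.5] [217.  231.3] 3.6 z 154.5 [108. 106. 107.]
156 104 [241. 321.] rect [ 491.6 -228.1] [ 2.2 18. ] 2.3 z 156.1 [165. 161. 161.]
156 104 [270. 321.] rect [ 511.9 -226.7] [ 2.2 17.5] 4.3 z 155.6 [165. 162. 161.]
156 188 [362. 326.] rect [ 577.3 -227.4] [ 6.2 22.4] 55.5 z 154.6 [162. 160. 159.]
```

```bash
cat >> h.py <<'E'
def lid(name):
    f=np.load(name+'.npz');P=f['P'].reshape(-1,3);c,s=np.cos(np.radians(3.55)),np.sin(np.radians(3.55))
    b=(P[:,:2]-[578,-155])@np.array([[c,-s],[s,c]]);m=(abs(b[:,0]-20)<70)&(b[:,1]>-50)&(b[:,1]<110)&(abs(P[:,2]-165)<30)
    x,y,z=b[m,0],b[m,1],P[m,2]
    for _ in range(4):
        k=np.linalg.lstsq(np.c_[x,y,np.ones_like(x)],z,rcond=None)[0];r=z-np.c_[x,y,np.ones_like(x)]@k;g=abs(r)<2.5*r.std()+.3;x,y,z=x[g],y[g],z[g]
    print(name,'theta %.4f'%-np.arctan(k[0]),'slope y %.4f'%k[1],'n',len(x),'std %.2f'%r.std())
E
python3 -c "
from h import *
lid('w7');lid('w8')"
python3 -m creep '[{"dx":-0.02,"dy":0.01,"dz":0,"wx":0,"wy":0,"wz":-0.03,"claw":0},{"dx":-0.05,"dy":0.01,"dz":0,"wx":0,"wy":0,"wz":-0.07,"claw":0},{"dx":-0.08,"dy":0.02,"dz":0,"wx":0,"wy":0,"wz":-0.11,"claw":0},{"dx":-0.1,"dy":0.02,"dz":0,"wx":0,"wy":0,"wz":-0.15,"claw":0},{"dx":-0.1,"dy":0.02,"dz":0,"wx":0,"wy":0,"wz":-0.15,"claw":0}]'
python3 -c "
from h import *
look('w9',());lid('w9')"
```

```text
w7 theta 0.0002 slope y -0.0015 n 23173 std 0.68
w8 theta 0.0161 slope y -0.0016 n 51763 std 0.62
time_s: 12.12
eef_pos: [498.4, -159.7, 182.2]
orientation: [[-0.035, 0.998, 0.06], [-0.002, 0.06, -0.998], [-0.999, -0.035, -0.0]]
contact_force: [-7.3, -0.8, -2.6]
gripper_width: 0.118
tcp [ 498.4 -159.7  182.2]
w9 theta 0.0316 slope y -0.0015 n 51850 std 0.62
```

```bash
python3 -m creep '[{"dx":-0.04,"dy":0.01,"dz":0,"wx":0,"wy":0,"wz":-0.06,"claw":0},{"dx":-0.08,"dy":0.02,"dz":0,"wx":0,"wy":0,"wz":-0.11,"claw":0},{"dx":-0.12,"dy":0.02,"dz":0,"wx":0,"wy":0,"wz":-0.17,"claw":0},{"dx":-0.15,"dy":0.03,"dz":0,"wx":0,"wy":0,"wz":-0.23,"claw":0},{"dx":-0.15,"dy":0.03,"dz":0,"wx":0,"wy":0,"wz":-0.23,"claw":0}]'
python3 -m creep '[{"dx":-0.04,"dy":0.01,"dz":0,"wx":0,"wy":0,"wz":-0.06,"claw":0},{"dx":-0.1,"dy":0.02,"dz":0,"wx":0,"wy":0,"wz":-0.15,"claw":0},{"dx":-0.16,"dy":0.03,"dz":0,"wx":0,"wy":0,"wz":-0.25,"claw":0},{"dx":-0.23,"dy":0.05,"dz":0,"wx":0,"wy":0,"wz":-0.34,"claw":0},{"dx":-0.23,"dy":0.05,"dz":0,"wx":0,"wy":0,"wz":-0.34,"claw":0}]'
python3 -c "
from h import *
look('w10',());lid('w10')"
```

```text
time_s: 12.58
eef_pos: [499.4, -159.6, 186.3]
orientation: [[-0.054, 0.997, 0.06], [-0.003, 0.06, -0.998], [-0.999, -0.054, -0.0]]
contact_force: [-8.3, -1.3, 1.2]
gripper_width: 0.117
time_s: 13.0
eef_pos: [501.0, -159.5, 192.1]
orientation: [[-0.084, 0.995, 0.06], [-0.005, 0.06, -0.998], [-0.996, -0.084, -0.0]]
contact_force: [-8.9, -2.1, 1.7]
gripper_width: 0.112
tcp [ 501.  -159.5  192.1]
w10 theta 0.0841 slope y -0.0016 n 52260 std 0.62
```

```bash
python3 -m creep '[{"dx":-0.06,"dy":0.01,"dz":0,"wx":0,"wy":0,"wz":-0.09,"claw":0},{"dx":-0.14,"dy":0.02,"dz":0,"wx":0,"wy":0,"wz":-0.21,"claw":0},{"dx":-0.22,"dy":0.03,"dz":0,"wx":0,"wy":0,"wz":-0.33,"claw":0},{"dx":-0.3,"dy":0.04,"dz":0,"wx":0,"wy":0,"wz":-0.45,"claw":0},{"dx":-0.38,"dy":0.06,"dz":0,"wx":0,"wy":0,"wz":-0.57,"claw":0}]'
python3 -m creep '[{"dx":-0.08,"dy":0.02,"dz":0,"wx":0,"wy":0,"wz":-0.11,"claw":0},{"dx":-0.16,"dy":0.03,"dz":0,"wx":0,"wy":0,"wz":-0.23,"claw":0},{"dx":-0.23,"dy":0.04,"dz":0,"wx":0,"wy":0,"wz":-0.35,"claw":0},{"dx":-0.28,"dy":0.05,"dz":0,"wx":0,"wy":0,"wz":-0.42,"claw":0},{"dx":-0.28,"dy":0.05,"dz":0,"wx":0,"wy":0,"wz":-0.42,"claw":0}]'
python3 -c "
from h import *
look('w11',());lid('w11')"
```

```text
time_s: 13.47
eef_pos: [503.7, -159.3, 201.2]
orientation: [[-0.133, 0.989, 0.06], [-0.008, 0.06, -0.998], [-0.991, -0.133, 0.0]]
contact_force: [-1.8, -1.3, -2.3]
gripper_width: 0.115
time_s: 13.88
eef_pos: [506.0, -159.2, 208.0]
orientation: [[-0.168, 0.984, 0.06], [-0.01, 0.059, -0.998], [-0.986, -0.168, 0.0]]
contact_force: [2.5, -0.7, -1.4]
gripper_width: 0.119
tcp [ 506.  -159.2  208. ]
w11 theta 0.1702 slope y -0.0013 n 53206 std 0.63
```

```bash
python3 -m creep '[{"dx":-0.04,"dy":0.02,"dz":0,"wx":0,"wy":0,"wz":-0.06,"claw":0},{"dx":-0.09,"dy":0.03,"dz":0,"wx":0,"wy":0,"wz":-0.13,"claw":0},{"dx":-0.09,"dy":0.03,"dz":0,"wx":0,"wy":0,"wz":-0.13,"claw":0},{"dx":-0.09,"dy":0.03,"dz":0,"wx":0,"wy":0,"wz":-0.13,"claw":0}]'
python3 -m creep '[{"dx":0,"dy":0,"dz":0,"wx":0,"wy":0,"wz":0,"claw":0},{"dx":0,"dy":0,"dz":0,"wx":0,"wy":0,"wz":0,"claw":0},{"dx":0,"dy":0,"dz":0,"wx":0,"wy":0,"wz":0,"claw":0},{"dx":0,"dy":0,"dz":0,"wx":0,"wy":0,"wz":0,"claw":0},{"dx":0,"dy":0,"dz":0,"wx":0,"wy":0,"wz":0,"claw":0}]'
python3 - <<'E'
from h import *
look('w12',());lid('w12')
for n in('scene','side'):
    g=env.grab_frame(n);P=cloud(g);m=(g['depth']>0)&(abs(P[...,0]-540)<60)&(abs(P[...,1]-160)<90)
    for h in(34,68): rects(P,m&(abs(P[...,2]-h)<6),n+str(h),g['image'],30)
    if n=='side': cv2.imwrite('pics/c12.png',cv2.resize(g['image'][:,:,::-1],(800,600)))
E
```

```text
time_s: 14.27
eef_pos: [506.8, -159.2, 210.0]
orientation: [[-0.179, 0.982, 0.06], [-0.011, 0.059, -0.998], [-0.984, -0.18, -0.0]]
contact_force: [4.6, -1.2, -2.6]
gripper_width: 0.118
time_s: 14.68
eef_pos: [506.7, -159.2, 209.9]
orientation: [[-0.179, 0.982, 0.06], [-0.011, 0.059, -0.998], [-0.984, -0.179, -0.0]]
contact_force: [4.0, -2.7, -2.7]
gripper_width: 0.115
tcp [ 506.7 -159.2  209.9]
w12 theta 0.1810 slope y -0.0014 n 53339 std 0.63
scene34 41 [302. 160.] rect [568.4 172.8] [74.7  4. ] 88.2 z 31.5 [110. 103.  91.]
scene68 391 [294. 151.] rect [541.1 154.5] [121.5  57.2] 86.0 z 67.4 [220. 209. 185.]
```

View pics/c12.png

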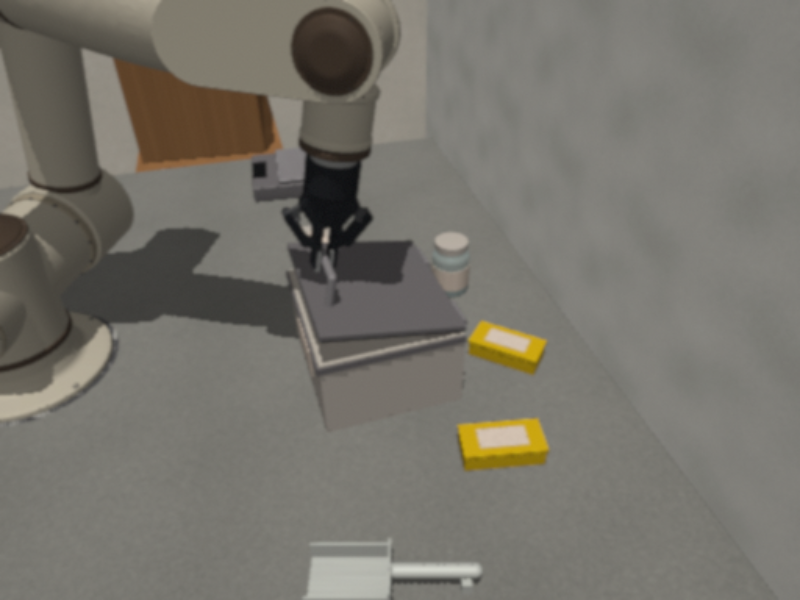

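The side view shows the lid held slightly open by the bar at (328,265), with the jar, scoop and yellow tubs where they were. Lid angle is 0.181, a gap of about 40 mm, and it is steady. I'm handing in.

```bash
python3 -c "
from rig import env
print(env.hand_in())"
```

```text
the job is handed in; nothing more can be done
None
```

I stacked the tub from the lid onto the matching tub, broke the lid's gasket seal slowly, and handed in still holding the lid open by its bar. The run took about 15 s of the 48 s allowed.

- **Stack:** Just after release, the wrist camera put the upper tub at (535.6, 158.6) with yaw -2.2°. I had measured the lower tub at (535.2, 159.2) with yaw -2.1°. In the last scene view the top of the stack was at 67.4 mm, against 68 mm nominal. That view matched the one taken after release to about 1 mm in position. The last side view could not confirm the stack because the arm and bin hid it.
- **Lid:** I raised it in small steps along the hinge arc, and its measured angle followed the commanded angle throughout. The final angle was 0.181 rad, a gap of about 40 mm. The arm was steady over the last 0.4 s, with about 5 N at the wrist and the bar still gripped.
- **Other things:** In the last side picture the jar, the scoop and both yellow look-alikes looked unmoved. I compared these by eye only and did not measure them again.
- **Disagreements:** The scene and side cameras differed from the wrist camera by about 4 to 6 mm in absolute position. I used the wrist values for every grasp and for the placing.

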